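Hang the powder dipper on the utensil carousel

ROBOT

A 6-joint arm with a two-finger parallel gripper is mounted at the origin on the work surface. World frame = base frame: x ahead of the robot, y to its left, z up, the work surface at z = 0. Lengths are in m, angles in rad, forces in N, time in s.
With the tool pointing down it reaches from about 0.35 to 0.85 m from the base axis. Payload 8.1 kg.
Tool frame: the origin (TCP) lies midway between the tips of the shut fingers; the grasp point (between the pads) lies 19 mm behind it; z points along the fingers, y is the direction in which the jaws open and shut (so a half turn about z gives the same grasp; the last joint's range is limited). The gripper opens to 93 mm and grips with 3 to 60 N. Pads are 15 mm wide; open, the fingers measure 128 mm over their backs; the gripper's body (75 mm by 188 mm) begins 65 mm behind the grasp point.
Start: joints at [1.187, 0.13, 1.488, -0, 1.523, -0.085], TCP at [0.177, 0.573, 0.219] pointing down, gripper open.
Joint ranges: [-2.96, 2.96], [-0.89, 2.26], [0.02, 2.5], [-1.34, 4.48], [0, 2.73], [-2.66, 2.66]. Speed limits (rad/s): [2.39, 2.39, 2.79, 3.14, 3.14, 3.14].

INTERFACE

Orientations are given as a rotation vector (axis times angle).
In Python, from plant import robot gives the robot as it stands. The module is installed in compiled form; this text tells all that it offers.
- The arm moves only by the shell command python3 -m pendant 'ROWS' [FORCE]. ROWS is JSON, a list of rows, each an object with "translation": the shift along the tool's x, y, z in mm, a list of three; "twist": the turn, a rotation vector about the tool's x, y, z in rad, a list of three; "grip": the opening, from -1 (shut) to 1 (fully open). A call has exactly 10 rows; each row shifts and turns the pose as measured when the row begins, along the tool's axes as they then stand; what a row does not reach is not made up. A row lasts 1/10 s, in which the tool goes at most 50 mm and 8.59 degrees, less where a joint would pass 70% of its speed; a pose out of reach is approached as far as the arm can. A call is refused whole if a number of a shift passes 50 or a number of a turn 0.15, either way. A call with a gripper value outside its range is refused whole. The fingers move at their own pace and stop on an object; FORCE is the grip in N (left out, the last holds). Time passes only in rows, so rows that do not move let the fingers close, or fill a call up. It gives the time, the measured TCP pose, the force and the opening at its end, in the units of the state.
- robot.read_state(): the state, without advancing time (a new reading comes with each control period).
- robot.read_camera(name): name is "scene" or "side" or "wrist"; returns (picture, depth): 420x560x3 uint8, red, green, blue; 420x560 float32, m along the optical axis (not along the pixel's ray), 0 where there is no reading.
- robot.camera_info(name): a dict with "vertical_fov" (degrees; the focal length in pixels is half the picture's height over the tangent of half this angle, whatever the lens; pixels are square), "cx", "cy" (the principal point, pixels), "cam_to_world" (4x4, takes a point from camera to world coordinates). Camera axes: x right, y up, looking along -z (the intrinsics and any distortion apply to the point x, -y, -z); pixel columns grow to the right and rows downward; lengths in m; the calibration is good to about 2 mm. A picture is of the moment at which its call begins: read the wrist's pose just before it. camera_info takes no time and is no camera call; for the wrist camera it gives the pose at the moment of the call.
- robot.close_job(): hands the job in, once; it reports no verdict.
The state is a dict: "t": time; "q": joint angles; "dq": joint speeds; "joint_torque": joint torques, N m; "tool_pos": TCP position; "orientation": TCP orientation; "force": force on the tool from outside, world axes, zero at the start; "wrist_torque": the same for the moment, N m; "opening": finger opening in m.
Only numpy, scipy, OpenCV 4.12 (cv2) and the standard library are available. Lean on these libraries where they do the work, as an engineer would, in place of code of your own. Each camera call takes 0.05 s, during which the arm holds its last target. There are 200 camera calls.

TASK

Turn the utensil carousel until its one empty hook points straight at the robot's side of the table, then pick up the steel dipper and hang it by the slot in its handle on that hook. The hook has been knocked askew, so feel for it gently and never lean hard on the carousel; let go with the dipper hanging freely at the front, and leave everything else on the table where it stands.

Things in the scene. Friction and masses are not known exactly. Their poses are not given: they have to be found in the camera images.
- rack: Stainless utensil carousel fixed to the table: foot 190 mm across, 18 mm column, a turning star of six flat arms, 60 degrees apart, on top. Utensils hang and swing from five of its hooks, down to about 90 mm above the table and out to 165 mm from the axis; one hook is empty. Origin: on the axis at table height; x points away from the robot, y to the robot's left, z up.
- rotor: The turning star. Origin: on the axis at the arms' mid-height, 275 mm up; its x axis points along the arm of the empty hook. Arms: black plastic-coated bars 12 mm wide, 4 mm thick, from the hub (radius 22 mm, nut up to 292 mm) to 102 mm from the axis. It turns either way without end, but stiffly (0.35 N m, about 4 N sideways on an arm 85 mm from the axis) and stays where it is left.
- free_arm (a point): Outer end of the arm with the empty hook, 100 mm from the axis, 275 mm up, where the hook's wire starts; axes as the star's. The wire has been knocked askew about this point: up to 0.28 rad to either side of the arm's line (it gives way sideways at 0.4 N m) and up to 0.08 rad up or down. These angles are not measured: find the hook by feel or by eye.
- hook_nominal (a point): Where the centre of the empty hook's ball tip (8 mm) would be were the hook straight: 150 mm from the axis, 291 mm up. The real ball is up to 14 mm to either side of it and 4 mm above or below. A straight hook is 5 mm black-coated wire that runs level 32 mm outwards from the arm's end, then 18 mm further out while rising 16 mm to the ball.
- dipper: Stainless measuring dipper, about 0.2 kg, standing upright: open cup 58 mm across, 55 mm high; a 16 mm strip handle rises from the cup's +x wall and is cranked back over its centre, ending in an upright head plate above the centre, 30 mm wide (along y), 4 mm thick (along x), 165 to 209 mm above the underside. Origin: centre of the underside; z up. It may hang either way round.
- eye (a point): Centre of the upright slot through the dipper's head plate, 187 mm above its underside: 11 mm wide (along y), 22 mm high, open along x. Grip the plate from above by its two upright side edges, 30 mm apart: the fingers then stand beside the slot and leave it free. Hung, the slot's upper edge rests on the level part of the wire, the eye 9 mm below the wire's centre line (266 mm up, +-3).
- tin_a: Closed round tin, black with a pale green foot and a steel lid, 70 mm across, 78 mm high. Origin: centre of the underside. To be left alone.
- tin_b: Closed round tin like tin_a. Origin: centre of the underside. To be left alone.
- tin_c: Closed round tin like tin_a. Origin: centre of the underside. To be left alone.
- spoon: Steel spoon with a wooden handle, 150 mm long, lying on the table. To be left alone.
- small_bowl: Small steel bowl, 120 mm across, 45 mm high, beyond the carousel. Origin: centre of the underside. To be left alone.
- spray: White bottle with a blue cap, 64 mm across, 170 mm high, on the robot's left. Origin: centre of the underside. To be left alone.

How it is judged:
By the outcome, as a careful person would: the job done as asked, in the order asked, and still so for the second after the job is handed in, with the robot touching nothing.
It also fails if it takes over 72 s, if anything falls off the work surface, if the arm or the gripper's body presses on something with over 40 N, if the wrist force passes 120 N, or if a joint passes its speed limit or range.

## Working session

There is one attempt and no reset: what is moved stays moved. The work goes in short steps, Python scripts to look and compute and a shell command to move; the robot and the scene stay as the last step left them, time stands still between calls to the robot, and variables do not carry over. Pictures are saved under pics/ and viewed, about 8 in all and at most 12, crops included, and the job is handed in when it is done.

```bash
mkdir -p pics
cat > h.py <<'E'
import numpy as np, cv2
from scipy.spatial.transform import Rotation as R
from plant import robot
def cap(n,tag):
    info=robot.camera_info(n); im,d=robot.read_camera(n)
    np.savez(f'{tag}.npz',im=im,d=d,**{k:np.array(v) for k,v in info.items() if not isinstance(v,str)})
    cv2.imwrite(f'pics/{tag}.png',im[:,:,::-1]); return info
def load(tag): return np.load(f'{tag}.npz',allow_pickle=True)
def px(z,u,v,d=None):
    f=210/np.tan(np.radians(float(z['vertical_fov']))/2)
    if d is None: d=z['d'][int(v),int(u)]
    p=np.array([(u-z['cx'])/f*d,-(v-z['cy'])/f*d,-d,1]); return (z['cam_to_world']@p)[:3]
def cloud(z):
    f=210/np.tan(np.radians(float(z['vertical_fov']))/2)
    v,u=np.mgrid[:420,:560]; d=z['d']
    P=np.stack([(u-z['cx'])/f*d,-(v-z['cy'])/f*d,-d,np.ones_like(d)],-1)
    W=(P@z['cam_to_world'].T)[...,:3]; W[d==0]=np.nan; return W
E
python3 - <<'E'
from h import *
for n in ['scene','side']:
    i=cap(n,n+'0'); print(i)
a=cv2.imread('pics/scene0.png');b=cv2.imread('pics/side0.png')
s=robot.read_state();print({k:np.round(v,3) for k,v in s.items()}, s.keys())
E
```

```text
{'vertical_fov': 57.06232651046106, 'cx': 279.08242777983014, 'cy': 211.0405773802039, 'cam_to_world': array([[-0.63460371, -0.6387907 ,  0.43499951,  1.12114555],
       [ 0.77273062, -0.53383058,  0.34338361,  0.57286365],
       [ 0.01286579,  0.55404995,  0.832384  ,  1.23478677],
       [ 0.        ,  0.        ,  0.        ,  1.        ]])}
{'vertical_fov': 45.53597563807428, 'cx': 279.35982289179503, 'cy': 203.6945960037718, 'cam_to_world': array([[-0.70245052,  0.42490817, -0.57097839, -0.36036643],
       [-0.71166151, -0.43066182,  0.555039  ,  1.03705014],
       [-0.01005799,  0.79623077,  0.60490941,  1.19592008],
       [ 0.        ,  0.        ,  0.        ,  1.        ]])}
{'t': np.float64(0.1), 'q': array([ 1.187,  0.131,  1.489, -0.   ,  1.523, -0.085]), 'dq': array([ 0.001, -0.002, -0.002, -0.002,  0.001, -0.   ]), 'joint_torque': array([ 1.0000e-03, -5.6133e+01, -4.9310e+01,  7.7000e-02,  2.9000e-02,
        0.0000e+00]), 'tool_pos': array([0.176, 0.573, 0.218]), 'orientation': array([-4.680e-01, -3.106e+00,  2.000e-03]), 'force': array([ 0.299,  0.072, -0.259]), 'wrist_torque': array([-0.012, -0.06 ,  0.035]), 'opening': np.float64(0.093)} dict_keys(['t', 'q', 'dq', 'joint_torque', 'tool_pos', 'orientation', 'force', 'wrist_torque', 'opening'])
```

View pics/scene0.png

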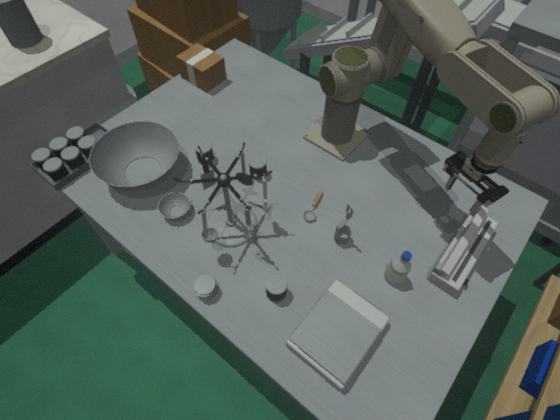

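View pics/side0.png

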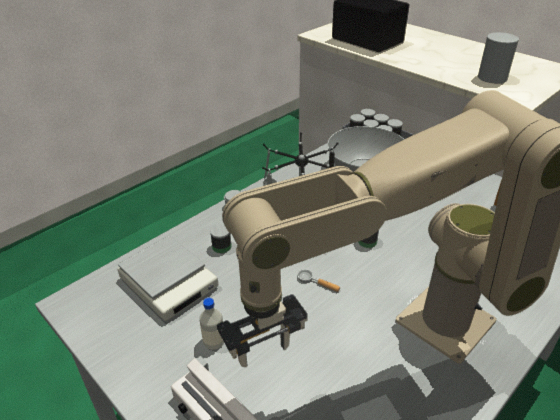

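Scene: carousel hub at about (224,181), dipper at (345,235), tins at (205,287), (277,288), spoon at (313,205), and spray at (400,268). The side view is partly blocked by the arm.

Run:
```python
from h import *
z=load('scene0'); W=cloud(z)
for n,(u,v) in dict(hub=(224,181),dip=(345,235),diphead=(349,211),spray=(406,257),tinA=(205,282),tinB=(277,284),spoon=(310,215),sp2=(318,194),bowl=(175,208)).items(): print(n,px(z,u,v).round(3))
m=(W[...,2]>0.262)&(W[...,2]<0.305)&(W[...,0]>0.35)&(W[...,0]<0.95)&(abs(W[...,1])<0.4)
v,u=np.nonzero(m); m2=(u>160)&(u<290)&(v>120)&(v<250); P=W[v[m2],u[m2]]
print(len(P),P.mean(0))
# topdown render
k=1500
im=np.zeros((600,600,3),np.uint8)
c=px(z,224,181)
for yy,xx in np.ndindex(420,560):
    p=W[yy,xx]
    if np.isnan(p[0]) or p[2]<0.22: continue
    a=int(300-(p[1]-c[1])*k); b=int(300-(p[0]-c[0])*k)
    if 0<=a<600 and 0<=b<600: cv2.circle(im,(a,b),2,(int(np.clip((p[2]-0.22)*2500,30,255)),200,255-int(np.clip((p[2]-0.22)*2500,0,255))),-1)
cr=cv2.resize(z['im'][130:250,170:370,::-1],None,fx=4,fy=4,interpolation=cv2.INTER_CUBIC)
cv2.imwrite('pics/crop.png',np.clip(cr*1.5,0,255)); cv2.imwrite('pics/top.png',im)
# dipper
m=(abs(W[...,0]-px(z,345,235)[0])<.08)&(abs(W[...,1]-px(z,345,235)[1])<.08)
for lo,hi in [(.045,.06),(.06,.16),(.165,.215)]:
    q=W[m&(W[...,2]>lo)&(W[...,2]<hi)]; print(lo,len(q),q.mean(0).round(4),q.min(0).round(4),q.max(0).round(4))
```

```text
hub [ 0.645 -0.025  0.28 ]
dip [0.403 0.319 0.002]
diphead [ 0.303  0.27  -0.001]
spray [0.445 0.542 0.169]
tinA [0.874 0.077 0.055]
tinB [0.738 0.269 0.079]
spoon [0.417 0.167 0.004]
sp2 [0.325 0.136 0.016]
bowl [ 0.722 -0.252  0.001]
893 [ 0.63966919 -0.03179696  0.27784323]
0.045 52 [0.4257 0.3231 0.0522] [0.3961 0.2978 0.0458] [0.4574 0.345  0.0593]
0.06 99 [0.4408 0.3104 0.1149] [0.4217 0.298  0.0603] [0.4577 0.3231 0.1588]
0.165 61 [0.4256 0.3171 0.1905] [0.4184 0.3024 0.1659] [0.4341 0.3312 0.2123][ WARN:0@2.230] global loadsave.cpp:1063 imwrite_ Unsupported depth image for selected encoder is fallbacked to CV_8U.
```

View pics/crop.png

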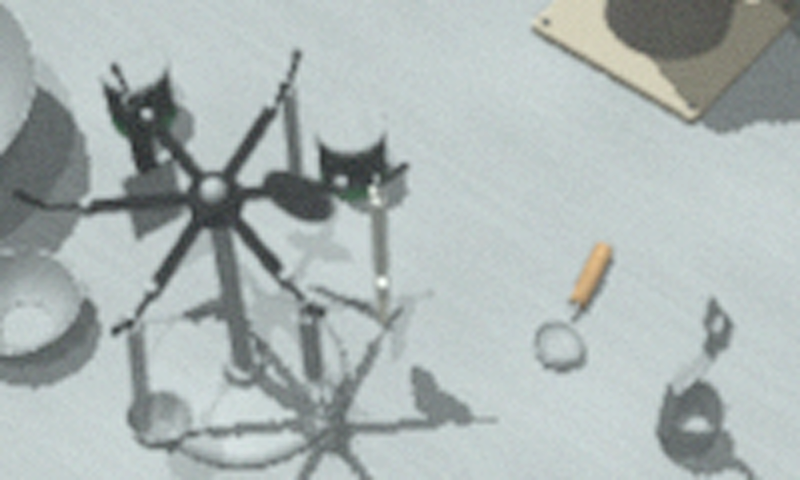

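View pics/top.png

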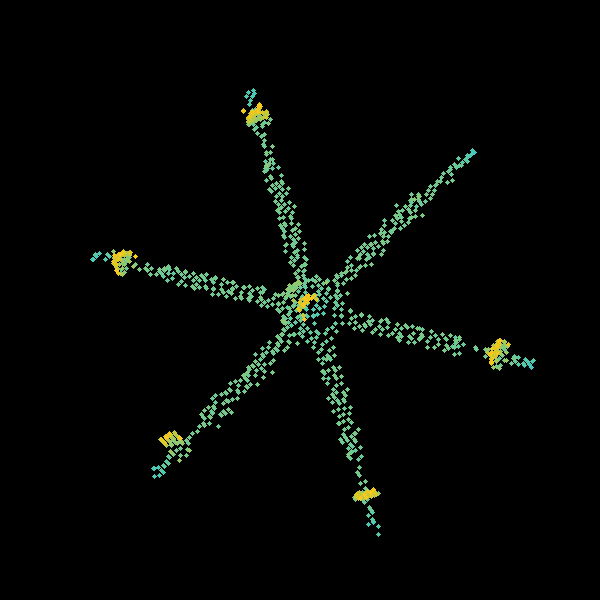

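Crop (4x, offset 170,130): star hub at (213,190). The arm to the left, ending at (20,195), is the empty one. The other five carry utensils. The top-down map gives the axis at about (0.638, -0.032), with the free arm at about -44°. I'll turn it -136°, straddling the arm with the fingers.

```bash
cat >> h.py <<'E'
def to(x,y,z,yaw=None):
    "tool-frame delta mm to world target; yaw of tool y axis in deg -> twist z (rad)"
    s=robot.read_state(); M=R.from_rotvec(s['orientation']).as_matrix()
    p=s['tool_pos']; cur=np.degrees(np.arctan2(M[1,1],M[0,1]))
    print('t',round(float(s['t']),2),'tcp',p.round(4),'yaw',cur.round(2),'zax',M[:,2].round(3),'F',s['force'].round(1),'open',round(float(s['opening']),4),'q6',s['q'][5].round(2))
    print('delta',(M.T@(np.array([x,y,z])-p)*1000).round(1),'twz', None if yaw is None else round(-np.radians((yaw-cur+180)%360-180),3))
E
python3 -m pendant '[{"translation":[0,0,-50],"twist":[0,0,0],"grip":-0.2},{"translation":[0,0,-50],"twist":[0,0,0],"grip":-0.2},{"translation":[-40,-28,-10],"twist":[0,0,0],"grip":-0.2},{"translation":[-40,-28,-10],"twist":[0,0,0],"grip":-0.2},{"translation":[-40,-28,-10],"twist":[0,0,0],"grip":-0.2},{"translation":[-40,-28,-10],"twist":[0,0,0],"grip":-0.2},{"translation":[-40,-28,0],"twist":[0,0,0],"grip":-0.2},{"translation":[-40,-28,0],"twist":[0,0,0],"grip":-0.2},{"translation":[-40,-28,0],"twist":[0,0,0],"grip":-0.2},{"translation":[-40,-28,0],"twist":[0,0,0],"grip":-0.2}]' 10
python3 -c "
from h import *
to(.692,-.0846,.38,46)"
```

```text
t: 1.1
tool_pos: [0.4175, 0.2596, 0.3579]
orientation: [-0.449, -3.106, 0.02]
force: [-0.4, 0.5, -0.1]
opening: 0.0374
t 1.1 tcp [0.4175 0.2596 0.3579] yaw 73.55 zax [-0.005 -0.012 -1.   ] F [-0.4  0.5 -0.1] open 0.0374 q6 -0.83
delta [-360.7 -252.6  -19.1] twz 0.481
```

```bash
python3 -m pendant '[{"translation":[-40,-28,-2],"twist":[0,0,0],"grip":-0.2},{"translation":[-40,-28,-2],"twist":[0,0,0],"grip":-0.2},{"translation":[-40,-28,-2],"twist":[0,0,0],"grip":-0.2},{"translation":[-40,-28,-2],"twist":[0,0,0],"grip":-0.2},{"translation":[-40,-28,-2],"twist":[0,0,0],"grip":-0.2},{"translation":[-40,-28,-2],"twist":[0,0,0],"grip":-0.2},{"translation":[-20,-14,-2],"twist":[0,0,0.12],"grip":-0.2},{"translation":[-20,-14,-2],"twist":[0,0,0.12],"grip":-0.2},{"translation":[0,0,0],"twist":[0,0,0.12],"grip":-0.2},{"translation":[0,0,0],"twist":[0,0,0.12],"grip":-0.2}]'
python3 - <<'E'
from h import *
cap('wrist','w1')
to(.692,-.0846,.38,46)
E
```

```text
t: 2.1
tool_pos: [0.6327, -0.0266, 0.3688]
orientation: [-1.208, -2.891, 0.027]
force: [-1.3, 0.0, -0.3]
opening: 0.0371
t 2.15 tcp [ 0.6326 -0.0267  0.3684] yaw 44.21 zax [-0.015 -0.013 -1.   ] F [-0.1 -0.  -1.5] open 0.037 q6 -0.89
delta [-82.9   2.  -11.7] twz -0.031
```

View pics/w1.png

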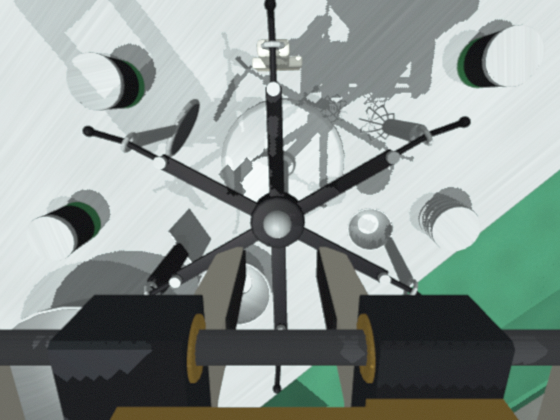

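Wrist view: hub nut at (277,222). The arm pointing down, to (277,388), is bare; the other five carry utensils. This confirms the choice.

Run:
```python
from h import *
z=load('w1')
for n,u,v in [('hub',277,222),('ballfree',277,386),('armendfree',281,325),('L',89,131),('R',464,122),('U',270,6),('wL',162,161),('wR',393,158),('wU',274,88)]: print(n,px(z,u,v).round(4), z['d'][v,u])
def yaw(a,b):
    d=px(z,*b,)-px(z,*a); return np.degrees(np.arctan2(d[1],d[0]))
print(yaw((277,222),(281,325)),yaw((277,222),(274,92)),yaw((277,222),(162,161)),yaw((277,222),(393,158)))
```

```text
hub [ 0.6342 -0.0325  0.2903] 0.25879315
ballfree [ 0.7397 -0.1399  0.2933] 0.3002663
armendfree [ 0.7061 -0.1014  0.2779] 0.2999934
L [ 0.4949 -0.0758  0.2939] 0.23800157
R [0.6718 0.1079 0.295 ] 0.2304897
U [0.5309 0.0666 0.2939] 0.21333879
wL [ 0.5422 -0.0613  0.2809] 0.25634316
wR [0.6613 0.0605 0.2816] 0.25177103
wU [0.5656 0.034  0.2815] 0.23912427
-43.73093297057981 135.90099932865746 -162.6197692924084 73.71918492610236
```

```bash
cat >> h.py <<'E'
def lev():
    M=R.from_rotvec(robot.read_state()['orientation']).as_matrix(); a=M[:,2]
    print('level twist xy',(M.T@np.array([-a[1],a[0],0])).round(3)[:2])
E
python3 -m pendant '[{"translation":[-27,1,0],"twist":[-0.02,0,-0.03],"grip":-0.2},{"translation":[-27,1,0],"twist":[0,0,0],"grip":-0.2},{"translation":[-27,0,0],"twist":[0,0,0],"grip":-0.2},{"translation":[0,0,0],"twist":[0,0,0],"grip":-0.2},{"translation":[0,0,25],"twist":[0,0,0],"grip":-0.2},{"translation":[0,0,25],"twist":[0,0,0],"grip":-0.2},{"translation":[0,0,15],"twist":[0,0,0],"grip":-0.2},{"translation":[0,0,0],"twist":[0,0,0],"grip":-0.2},{"translation":[0,0,0],"twist":[0,0,0],"grip":-0.2},{"translation":[0,0,0],"twist":[0,0,0],"grip":-0.2}]'
python3 -c "
from h import *
to(.690,-.085,.26,46);lev()"
```

```text
t: 3.15
tool_pos: [0.6914, -0.0797, 0.2995]
orientation: [-1.141, -2.921, -0.003]
force: [-0.4, 0.1, 0.4]
opening: 0.0374
t 3.15 tcp [ 0.6914 -0.0797  0.2995] yaw 47.32 zax [-0.005  0.004 -1.   ] F [-0.4  0.1  0.4] open 0.0374 q6 -1.02
delta [-2.8 -4.8 39.4] twz 0.023
level twist xy [-0.    -0.006]
```

```bash
python3 -m pendant '[{"translation":[-3,-5,0],"twist":[0,0,0.02],"grip":-0.2},{"translation":[0,0,10],"twist":[0,0,0],"grip":-0.2},{"translation":[0,0,10],"twist":[0,0,0],"grip":-0.2},{"translation":[0,0,10],"twist":[0,0,0],"grip":-0.2},{"translation":[0,0,8],"twist":[0,0,0],"grip":-0.2},{"translation":[0,0,0],"twist":[0,0,0],"grip":-0.2},{"translation":[0,0,0],"twist":[0,0,0],"grip":-0.6},{"translation":[0,0,0],"twist":[0,0,0],"grip":-0.65},{"translation":[0,0,0],"twist":[0,0,0],"grip":-0.65},{"translation":[0,0,0],"twist":[0,0,0],"grip":-0.65}]' 5
python3 -c "
from h import *
to(.690,-.085,.26,46);lev()"
```

```text
t: 4.15
tool_pos: [0.6908, -0.0858, 0.2612]
orientation: [-1.173, -2.912, -0.004]
force: [-1.2, -0.8, -1.1]
opening: 0.0166
t 4.15 tcp [ 0.6908 -0.0858  0.2612] yaw 46.13 zax [-0.001  0.003 -1.   ] F [-1.2 -0.8 -1.1] open 0.0166 q6 -1.0
delta [1.2 0.  1.2] twz 0.002
level twist xy [ 0.002 -0.003]
```

```bash
python3 -m pendant '[{"translation":[0.4,-7.5,0],"twist":[0,0,0.1],"grip":-0.65},{"translation":[0.4,-7.5,0],"twist":[0,0,0.1],"grip":-0.65},{"translation":[0.4,-7.5,0],"twist":[0,0,0.1],"grip":-0.65},{"translation":[0.4,-7.5,0],"twist":[0,0,0.1],"grip":-0.65},{"translation":[0.4,-7.5,0],"twist":[0,0,0.1],"grip":-0.65},{"translation":[0.4,-7.5,0],"twist":[0,0,0.1],"grip":-0.65},{"translation":[0.4,-7.5,0],"twist":[0,0,0.1],"grip":-0.65},{"translation":[0.4,-7.5,0],"twist":[0,0,0.1],"grip":-0.65},{"translation":[0.4,-7.5,0],"twist":[0,0,0.1],"grip":-0.65},{"translation":[0.4,-7.5,0],"twist":[0,0,0.1],"grip":-0.65}]' 5
python3 -c "
from h import *
a=np.radians(-101)
to(.636+.075*np.cos(a),-.033+.075*np.sin(a),.26,-11);lev()"
```

```text
t: 5.15
tool_pos: [0.6295, -0.1061, 0.2632]
orientation: [2.453, 1.944, 0.029]
force: [4.3, -2.4, -3.6]
opening: 0.0165
t 5.15 tcp [ 0.6295 -0.1061  0.2632] yaw -13.22 zax [ 0.022  0.002 -1.   ] F [ 4.3 -2.4 -3.6] open 0.0165 q6 -0.02
delta [-2.4 -7.6  3. ] twz -0.039
level twist xy [ 0.021 -0.007]
```

```bash
python3 -m pendant '[{"translation":[-1,-8.5,1],"twist":[0.02,-0.007,0.08],"grip":-0.65},{"translation":[0,-8.5,1],"twist":[0,0,0.09],"grip":-0.65},{"translation":[0,-8.5,1],"twist":[0,0,0.09],"grip":-0.65},{"translation":[0,-8.5,0.5],"twist":[0,0,0.09],"grip":-0.65},{"translation":[0.2,-8.5,0.5],"twist":[0,0,0.09],"grip":-0.65},{"translation":[0.2,-8.5,0.5],"twist":[0,0,0.09],"grip":-0.65},{"translation":[0.2,-8.5,0.5],"twist":[0,0,0.09],"grip":-0.65},{"translation":[0.2,-8.5,0.5],"twist":[0,0,0.09],"grip":-0.65},{"translation":[0.2,-8.5,0],"twist":[0,0,0.09],"grip":-0.65},{"translation":[0.2,-8.5,0],"twist":[0,0,0.09],"grip":-0.65}]' 5
python3 -c "
from h import *
a=np.radians(180)
to(.636+.075*np.cos(a),-.033+.075*np.sin(a),.26,-90);lev()
p=robot.read_state()['tool_pos'];print(np.degrees(np.arctan2(p[1]+.033,p[0]-.636)),np.hypot(p[1]+.033,p[0]-.636))"
```

```text
t: 6.15
tool_pos: [0.5711, -0.0645, 0.2637]
orientation: [3.058, 0.628, 0.037]
force: [3.3, -3.5, -2.4]
opening: 0.0165
t 6.15 tcp [ 0.5711 -0.0645  0.2637] yaw -66.78 zax [ 0.027 -0.015 -1.   ] F [ 3.3 -3.5 -2.4] open 0.0165 q6 0.97
delta [  3.1 -33.    3. ] twz 0.405
level twist xy [ 0.024 -0.019]
-154.10806923332052 0.0721924344155125
```

```bash
python3 -m pendant '[{"translation":[-0.3,-7,1],"twist":[0.02,-0.015,0.08],"grip":-0.65},{"translation":[-0.3,-7,1],"twist":[0,0,0.08],"grip":-0.65},{"translation":[-0.3,-7,0.5],"twist":[0,0,0.08],"grip":-0.65},{"translation":[-0.3,-7,0.5],"twist":[0,0,0.08],"grip":-0.65},{"translation":[-0.3,-7,0],"twist":[0,0,0.08],"grip":-0.65},{"translation":[0,-1,0],"twist":[0,0,0],"grip":-0.65},{"translation":[0,0,0],"twist":[0,0,0],"grip":-0.65},{"translation":[0,0,0],"twist":[0,0,0],"grip":-0.65},{"translation":[0,0,0],"twist":[0,0,0],"grip":-0.65},{"translation":[0,0,0],"twist":[0,0,0],"grip":-0.65}]' 5
python3 -c "
from h import *
a=np.radians(180)
to(.636+.075*np.cos(a),-.033+.075*np.sin(a),.26,-90);lev()
cap('wrist','w2');cap('scene','s2')
p=robot.read_state()['tool_pos'];print(np.degrees(np.arctan2(p[1]+.033,p[0]-.636)),np.hypot(p[1]+.033,p[0]-.636))"
```

```text
t: 7.15
tool_pos: [0.565, -0.0342, 0.2656]
orientation: [3.131, -0.017, 0.03]
force: [0.1, 0.0, 0.4]
opening: 0.0161
t 7.15 tcp [ 0.565  -0.0342  0.2656] yaw -90.61 zax [ 0.019 -0.01  -1.   ] F [0.1 0.  0.4] open 0.0161 q6 1.44
delta [-4.1 -1.2  5.6] twz -0.011
level twist xy [ 0.01  -0.019]
-179.09093572497807 0.07098906742886202
```

View pics/w2.png

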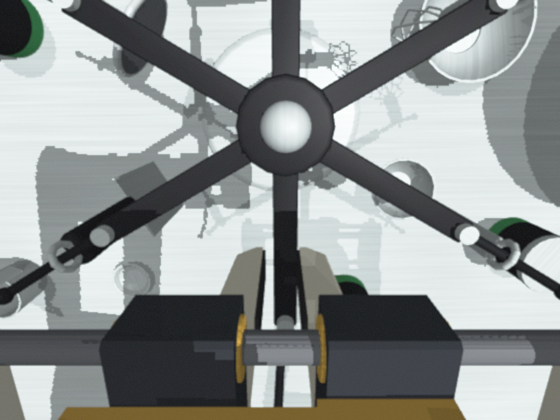

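View: hub at (286,127), free arm running straight down to (286,322) between the fingers. The star looks aligned, so I'll check it numerically.

Run:
```python
from h import *
z=load('w2')
def f(u,v):
    q=np.array([px(z,u+i,v+j) for i in(-1,0,1) for j in (-1,0,1)]); return np.median(q,0)
pts=[(286,25),(285,270),(120,30),(450,30),(190,183),(390,187)]
for p,a in zip(pts,[0,180,0,0,0,0]): print(p,f(*p).round(4))
# arm-plane points fit
W=cloud(z); h=f(286,127); print('hub',h)
m=(W[...,2]>.272)&(W[...,2]<.284); m[255:]=False
P=W[m][:,:2]
from scipy.optimize import least_squares
def r(q):
    d=P-q[:2]; th=np.arctan2(d[:,1],d[:,0])-q[2]; rr=np.hypot(*d.T)
    k=(rr>.04)&(rr<.095); t=(th+np.pi/6)%(np.pi/3)-np.pi/6
    return np.where(k,np.clip(rr*np.sin(t),-.012,.012),0)
s=least_squares(r,[.636,-.033,0],x_scale=[.01,.01,.05],diff_step=1e-3);print(s.x,np.degrees(s.x[2]),s.cost,len(P))
```

```text
(286, 25) [ 0.6777 -0.0368  0.2766]
(285, 270) [ 0.5679 -0.0356  0.2766]
(120, 30) [0.6766 0.0311 0.2762]
(450, 30) [ 0.6754 -0.1047  0.2762]
(190, 183) [0.6123 0.0081 0.2762]
(390, 187) [ 0.6092 -0.0848  0.2762]
hub [ 0.63786198 -0.03622293  0.2913427 ]
[ 0.63753446 -0.03587149 -0.00941166] -0.5392485489861002 0.09948019484643014 31276
```

```bash
python3 -m pendant '[{"translation":[0,0,0],"twist":[0,0,0],"grip":-0.4},{"translation":[0,0,0],"twist":[0,0,0],"grip":-0.35},{"translation":[0,0,-15],"twist":[0,0,0],"grip":-0.35},{"translation":[0,0,-25],"twist":[0,0,0],"grip":-0.35},{"translation":[0,0,-35],"twist":[0.01,-0.019,0],"grip":-0.35},{"translation":[-30,0,-35],"twist":[0,0,0],"grip":0},{"translation":[-40,0,0],"twist":[0,0,0],"grip":0},{"translation":[-40,0,0],"twist":[0,0,0],"grip":0},{"translation":[-40,0,0],"twist":[0,0,0],"grip":0},{"translation":[0,0,0],"twist":[0,0,0],"grip":0}]' 5
python3 - <<'E'
from h import *
to(.4257,.3171,.36,50);lev()
cap('wrist','w3'); z=load('w3'); print(z['cam_to_world'].round(3))
cv2.imwrite('pics/w3c.png',cv2.resize(z['im'][:300,:,::-1],None,fx=1.4,fy=1.4))
W=cloud(z); m=(W[...,2]>.265)&(W[...,2]<.31)&(abs(W[...,1]+.036)<.03)&(W[...,0]<.545)&(W[...,0]>.46)
m[290:]=False
P=W[m]; v,u=np.nonzero(m)
for a in np.arange(.48,.545,.005):
    k=(P[:,0]>=a)&(P[:,0]<a+.005)
    if k.any(): print(a.round(3),k.sum(),P[k].mean(0).round(4),P[k][:,2].max().round(4),P[k][:,1].min().round(4),P[k][:,1].max().round(4))
E
```

```text
t: 8.25
tool_pos: [0.4084, -0.0315, 0.3865]
orientation: [3.141, -0.015, -0.0]
force: [1.0, -0.4, -0.8]
opening: 0.0466
t 8.25 tcp [ 0.4084 -0.0315  0.3865] yaw -90.55 zax [-0. -0. -1.] F [ 1.  -0.4 -0.8] open 0.0466 q6 1.38
delta [  14.  -348.7   26.3] twz -2.453
level twist xy [0. 0.]
[[-0.01   0.955  0.296  0.492]
 [-1.    -0.009 -0.003 -0.032]
 [-0.    -0.296  0.955  0.552]
 [ 0.     0.     0.     1.   ]]
0.48 3 [ 0.4844 -0.0304  0.2938] 0.2941 -0.0311 -0.0297
0.485 80 [ 0.4877 -0.0304  0.295 ] 0.2973 -0.0341 -0.0268
0.49 49 [ 0.4925 -0.0307  0.2915] 0.2964 -0.0334 -0.0276
0.495 49 [ 0.4975 -0.0313  0.2857] 0.2893 -0.0335 -0.029
0.5 46 [ 0.5026 -0.0318  0.2809] 0.284 -0.0343 -0.0291
0.505 47 [ 0.5075 -0.0321  0.2774] 0.2798 -0.0344 -0.0298
0.51 47 [ 0.5126 -0.0328  0.2772] 0.2785 -0.0352 -0.0306
0.515 47 [ 0.5173 -0.0331  0.2771] 0.2789 -0.0352 -0.0307
0.52 55 [ 0.5226 -0.0337  0.2766] 0.279 -0.0359 -0.0315
0.525 47 [ 0.5276 -0.0342  0.2767] 0.2782 -0.0367 -0.0315
0.53 81 [ 0.533  -0.0349  0.2781] 0.2832 -0.039 -0.0316
0.535 124 [ 0.5374 -0.0349  0.2799] 0.2831 -0.0404 -0.0295
0.54 115 [ 0.5426 -0.0353  0.2771] 0.2824 -0.0411 -0.0295
```

View pics/w3c.png

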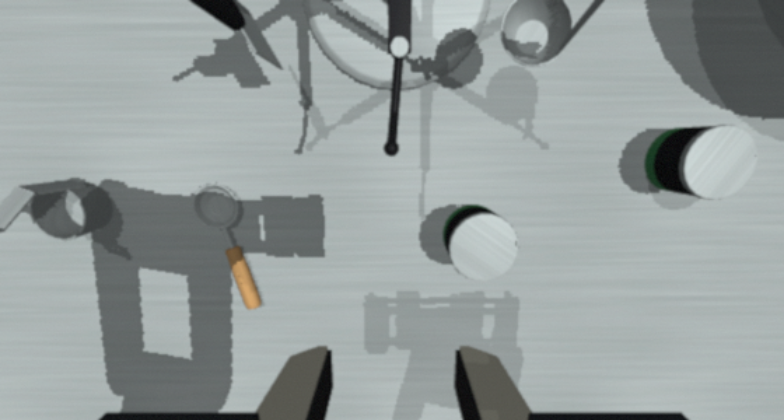

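The hook is measured. Ball at (0.4885, -0.0304, about 0.2915); wire level at z of about 0.275, slanting -0.1 rad; star within 0.5° of straight. The view shows the ball at (391,148) of the crop, and a tin at (483,245) that is low enough to pass over. Next, the dipper.

```bash
python3 -m pendant '[{"translation":[2,-50,0],"twist":[0,0,0],"grip":0.3},{"translation":[2,-50,0],"twist":[0,0,0],"grip":0.3},{"translation":[2,-50,0],"twist":[0,0,0],"grip":0.3},{"translation":[2,-50,0],"twist":[0,0,0],"grip":0.3},{"translation":[2,-50,0],"twist":[0,0,0],"grip":0.3},{"translation":[2,-50,0],"twist":[0,0,0],"grip":0.3},{"translation":[2,-48,0],"twist":[0,0,0],"grip":0.3},{"translation":[0,0,0],"twist":[0,0,-0.15],"grip":0.3},{"translation":[0,0,0],"twist":[0,0,-0.15],"grip":0.3},{"translation":[0,0,0],"twist":[0,0,-0.15],"grip":0.3}]' 5
python3 -m pendant '[{"translation":[0,0,0],"twist":[0,0,-0.15],"grip":0.3},{"translation":[0,0,0],"twist":[0,0,-0.15],"grip":0.3},{"translation":[0,0,0],"twist":[0,0,-0.15],"grip":0.3},{"translation":[0,0,0],"twist":[0,0,-0.15],"grip":0.3},{"translation":[0,0,0],"twist":[0,0,-0.15],"grip":0.3},{"translation":[0,0,0],"twist":[0,0,-0.15],"grip":0.3},{"translation":[0,0,0],"twist":[0,0,-0.15],"grip":0.3},{"translation":[0,0,0],"twist":[0,0,-0.15],"grip":0.3},{"translation":[0,0,0],"twist":[0,0,-0.15],"grip":0.3},{"translation":[0,0,0],"twist":[0,0,-0.15],"grip":0.3}]' 5
python3 - <<'E'
from h import *
to(.4257,.3171,.386,50);lev()
E
```

```text
t: 9.3
tool_pos: [0.4364, 0.326, 0.3875]
orientation: [3.066, 0.671, 0.007]
force: [0.2, -0.2, -0.5]
opening: 0.0606
t: 10.3
tool_pos: [0.444, 0.3341, 0.3864]
orientation: [1.788, 2.579, -0.0]
force: [-0.4, 0.4, 1.0]
opening: 0.0604
t 10.3 tcp [0.444  0.3341 0.3864] yaw 20.55 zax [ 0.003 -0.002 -1.   ] F [-0.4  0.4  1. ] open 0.0604 q6 0.2
delta [ -9.5 -23.1   0.4] twz -0.514
level twist xy [0.002 0.003]
```

```bash
python3 -m pendant '[{"translation":[-9,-23,0],"twist":[0,0,-0.13],"grip":0.3},{"translation":[0,0,0],"twist":[0,0,-0.13],"grip":0.3},{"translation":[0,0,0],"twist":[0,0,-0.13],"grip":0.3},{"translation":[0,0,0],"twist":[0,0,-0.13],"grip":0.3},{"translation":[-30,0,0],"twist":[0,0,0],"grip":0.3},{"translation":[-30,0,0],"twist":[0,0,0],"grip":0.3},{"translation":[0,0,0],"twist":[0,0,0],"grip":0.3},{"translation":[0,0,0],"twist":[0,0,0],"grip":0.3},{"translation":[0,0,0],"twist":[0,0,0],"grip":0.3},{"translation":[0,0,0],"twist":[0,0,0],"grip":0.3}]' 5
python3 - <<'E'
from h import *
cap('wrist','w4'); z=load('w4');W=cloud(z)
m=(abs(W[...,0]-.4257)<.06)&(abs(W[...,1]-.317)<.06); m[300:]=False
q=W[m&(W[...,2]>.185)&(W[...,2]<.225)]
c=q.mean(0);print(len(q),c,q.min(0),q.max(0))
e,V=np.linalg.eigh(np.cov(q[:,:2].T));print(np.sqrt(e),np.degrees(np.arctan2(V[1,1],V[0,1])))
d=(q[:,:2]-c[:2])@V;print(d.min(0),d.max(0), c[:2]+V@((d.min(0)+d.max(0))/2))
q2=W[m&(W[...,2]>.045)&(W[...,2]<.06)];print('rim',q2.mean(0),q2.min(0),q2.max(0))
to(.4257,.3171,.386,50);lev()
E
```

```text
t: 11.3
tool_pos: [0.479, 0.2858, 0.3855]
orientation: [1.018, 2.972, -0.003]
force: [0.4, 0.3, 0.1]
opening: 0.0605
158 [0.42330395 0.31474897 0.20654877] [0.41597092 0.30027596 0.18526314] [0.43093303 0.32862248 0.20970966]
[0.00129073 0.00894186] 66.92801661683457
[-0.00231857 -0.01491046] [0.00177827 0.01496678] [0.42356353 0.31466901]
rim [0.42084687 0.31621398 0.05298659] [0.39498541 0.28611863 0.04504985] [0.45349547 0.34292082 0.05677007]
t 11.35 tcp [0.4789 0.2859 0.3855] yaw 52.18 zax [-0.    -0.002 -1.   ] F [ 0.5  0.  -0.3] open 0.0607 q6 -0.46
delta [61.2 -8.  -0.5] twz 0.038
level twist xy [-0.002  0.001]
```

View pics/w4.png

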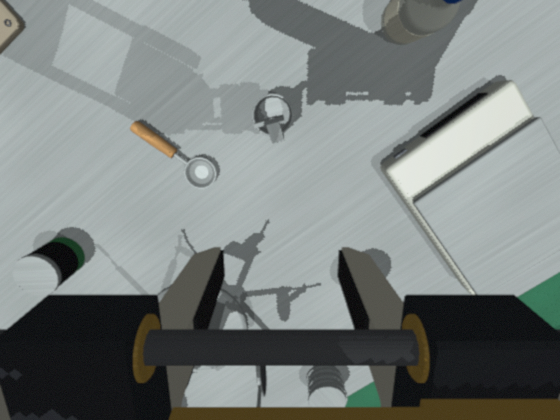

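Dipper head at (273,115) in the image; plate centre (0.4235, 0.3147), width 30 mm, lying along yaw 67°, top at 0.2095. All sizes match.

```bash
python3 -m pendant '[{"translation":[31,-5.5,0],"twist":[0,0,0],"grip":0.3},{"translation":[30.5,-5.5,0],"twist":[0,0,0],"grip":0.3},{"translation":[0,0,0],"twist":[0,0,-0.13],"grip":0.3},{"translation":[0,0,0],"twist":[0,0,-0.13],"grip":0.3},{"translation":[0,0,50],"twist":[0,0,0],"grip":0.3},{"translation":[0,0,50],"twist":[0,0,0],"grip":0.3},{"translation":[0,0,50],"twist":[0,0,0],"grip":0.3},{"translation":[0,0,0],"twist":[0,0,0],"grip":0.3},{"translation":[0,0,0],"twist":[0,0,0],"grip":0.3},{"translation":[0,0,0],"twist":[0,0,0],"grip":0.3}]' 5
python3 - <<'E'
from h import *
to(.4235,.3147,.173,66.9);lev()
E
```

```text
t: 12.35
tool_pos: [0.4185, 0.3213, 0.2384]
orientation: [0.595, 3.078, 0.009]
force: [0.7, 0.1, 1.3]
opening: 0.0607
t 12.35 tcp [0.4185 0.3213 0.2384] yaw 68.11 zax [ 0.008  0.004 -1.   ] F [0.7 0.1 1.3] open 0.0607 q6 -0.63
delta [-6.8 -4.7 65.4] twz 0.021
level twist xy [0.007 0.005]
```

```bash
python3 -m pendant '[{"translation":[-6.8,-4.7,0],"twist":[0.007,0.005,0.02],"grip":0.3},{"translation":[0,0,0],"twist":[0,0,0],"grip":0.3},{"translation":[0,0,20],"twist":[0,0,0],"grip":0.3},{"translation":[0,0,15],"twist":[0,0,0],"grip":0.3},{"translation":[0,0,0],"twist":[0,0,0],"grip":0.3},{"translation":[0,0,0],"twist":[0,0,0],"grip":0.3},{"translation":[0,0,0],"twist":[0,0,0],"grip":0.3},{"translation":[0,0,0],"twist":[0,0,0],"grip":0.3},{"translation":[0,0,0],"twist":[0,0,0],"grip":0.3},{"translation":[0,0,0],"twist":[0,0,0],"grip":0.3}]' 5
python3 - <<'E'
from h import *
to(.4235,.3147,.173,66.9);lev()
E
```

```text
t: 13.35
tool_pos: [0.4314, 0.3178, 0.2183]
orientation: [0.629, 3.061, 0.023]
force: [-0.3, 0.8, 0.7]
opening: 0.0604
t 13.35 tcp [0.4314 0.3178 0.2183] yaw 66.79 zax [ 0.019  0.011 -1.   ] F [-0.3  0.8  0.7] open 0.0604 q6 -0.63
delta [ 6.6 -6.8 45.1] twz -0.002
level twist xy [0.018 0.013]
```

```bash
python3 -m pendant '[{"translation":[6.6,-6.8,0],"twist":[0.018,0.013,0],"grip":0.3},{"translation":[0,0,0],"twist":[0,0,0],"grip":0.3},{"translation":[0,0,0],"twist":[0,0,0],"grip":0.3},{"translation":[0,0,0],"twist":[0,0,0],"grip":0.3},{"translation":[0,0,0],"twist":[0,0,0],"grip":0.3},{"translation":[0,0,0],"twist":[0,0,0],"grip":0.3},{"translation":[0,0,0],"twist":[0,0,0],"grip":0.3},{"translation":[0,0,0],"twist":[0,0,0],"grip":0.3},{"translation":[0,0,0],"twist":[0,0,0],"grip":0.3},{"translation":[0,0,0],"twist":[0,0,0],"grip":0.3}]' 5
python3 - <<'E'
from h import *
to(.4235,.3147,.173,66.9);lev()
E
```

```text
t: 14.35
tool_pos: [0.4218, 0.3139, 0.2182]
orientation: [-0.632, -3.076, 0.002]
force: [0.1, 0.9, -0.2]
opening: 0.0609
t 14.35 tcp [0.4218 0.3139 0.2182] yaw 66.78 zax [-0.001 -0.001 -1.   ] F [ 0.1  0.9 -0.2] open 0.0609 q6 -0.62
delta [-1.3  1.5 45.2] twz -0.002
level twist xy [-0.002 -0.001]
```

```bash
python3 -m pendant '[{"translation":[-1.3,-0.5,12],"twist":[0,0,0],"grip":0.3},{"translation":[0,0,12],"twist":[0,0,0],"grip":0.3},{"translation":[0,0,10],"twist":[0,0,0],"grip":0.3},{"translation":[0,0,7],"twist":[0,0,0],"grip":0.3},{"translation":[0,0,4],"twist":[0,0,0],"grip":0.3},{"translation":[0,0,2],"twist":[0,0,0],"grip":0.3},{"translation":[0,0,0],"twist":[0,0,0],"grip":0.3},{"translation":[0,0,0],"twist":[0,0,0],"grip":0.3},{"translation":[0,0,0],"twist":[0,0,0],"grip":0.3},{"translation":[0,0,0],"twist":[0,0,0],"grip":0.3}]' 5
python3 - <<'E'
from h import *
to(.4235,.3147,.173,66.9);lev()
E
```

```text
t: 15.35
tool_pos: [0.4224, 0.3125, 0.1662]
orientation: [-0.632, -3.075, 0.004]
force: [0.2, -0.5, -0.6]
opening: 0.0608
t 15.35 tcp [0.4224 0.3125 0.1662] yaw 66.78 zax [-0.003 -0.002 -1.   ] F [ 0.2 -0.5 -0.6] open 0.0608 q6 -0.63
delta [-0.2  2.5 -6.8] twz -0.002
level twist xy [-0.003 -0.002]
```

Up 5, y +2.5, then close.

```bash
python3 -m pendant '[{"translation":[0,2.5,-5.5],"twist":[0,0,0],"grip":0.3},{"translation":[0,0,0],"twist":[0,0,0],"grip":0.3},{"translation":[0,0,0],"twist":[0,0,0],"grip":0},{"translation":[0,0,0],"twist":[0,0,0],"grip":-0.2},{"translation":[0,0,0],"twist":[0,0,0],"grip":-0.3},{"translation":[0,0,0],"twist":[0,0,0],"grip":-0.5},{"translation":[0,0,0],"twist":[0,0,0],"grip":-0.6},{"translation":[0,0,0],"twist":[0,0,0],"grip":-0.6},{"translation":[0,0,0],"twist":[0,0,0],"grip":-0.6},{"translation":[0,0,0],"twist":[0,0,0],"grip":-0.6}]' 20
python3 - <<'E'
from h import *
to(.4235,.3147,.173,66.9);lev()
E
```

```text
t: 16.35
tool_pos: [0.424, 0.3154, 0.1733]
orientation: [-0.632, -3.077, 0.002]
force: [-0.5, 0.3, 0.1]
opening: 0.0297
t 16.35 tcp [0.424  0.3154 0.1733] yaw 66.79 zax [-0.001 -0.001 -1.   ] F [-0.5  0.3  0.1] open 0.0297 q6 -0.62
delta [ 0.2 -0.8  0.3] twz -0.002
level twist xy [-0.001 -0.001]
```

```bash
python3 -m pendant '[{"translation":[0,0,-5],"twist":[0,0,0],"grip":-0.6},{"translation":[0,0,-12],"twist":[0,0,0],"grip":-0.6},{"translation":[0,0,-20],"twist":[0,0,-0.04],"grip":-0.6},{"translation":[0,0,-25],"twist":[0,0,-0.06],"grip":-0.6},{"translation":[0,0,-25],"twist":[0,0,-0.07],"grip":-0.6},{"translation":[0,0,-20],"twist":[0,0,-0.06],"grip":-0.6},{"translation":[0,0,-12],"twist":[0,0,-0.04],"grip":-0.6},{"translation":[0,0,-5],"twist":[0,0,-0.02],"grip":-0.6},{"translation":[0,0,0],"twist":[0,0,0],"grip":-0.6},{"translation":[0,0,0],"twist":[0,0,0],"grip":-0.6}]' 20
python3 - <<'E'
from h import *
to(.43,-.0295,.295,84.4);lev()
E
```

```text
t: 17.35
tool_pos: [0.423, 0.3148, 0.3061]
orientation: [-0.165, -3.135, 0.003]
force: [-0.1, 0.0, -3.4]
opening: 0.03
t 17.35 tcp [0.423  0.3148 0.3061] yaw 83.99 zax [-0.002 -0.002 -1.   ] F [-0.1  0.  -3.4] open 0.03 q6 -0.92
delta [ -43.1 -341.6   11.7] twz -0.007
level twist xy [-0.002 -0.002]
```

```bash
python3 -m pendant '[{"translation":[-1,-8,0],"twist":[0,0,0],"grip":-0.6},{"translation":[-2,-16,0],"twist":[0,0,0],"grip":-0.6},{"translation":[-3,-25,0],"twist":[0,0,0],"grip":-0.6},{"translation":[-3,-25,0],"twist":[0,0,0],"grip":-0.6},{"translation":[-3,-25,0],"twist":[0,0,0],"grip":-0.6},{"translation":[-3,-25,0],"twist":[0,0,0],"grip":-0.6},{"translation":[-3,-25,0],"twist":[0,0,0],"grip":-0.6},{"translation":[-3,-25,0],"twist":[0,0,0],"grip":-0.6},{"translation":[-3,-25,0],"twist":[0,0,0],"grip":-0.6},{"translation":[-3,-25,0],"twist":[0,0,0],"grip":-0.6}]' 20
python3 -m pendant '[{"translation":[-3,-25,0],"twist":[0,0,0],"grip":-0.6},{"translation":[-3,-25,0],"twist":[0,0,0],"grip":-0.6},{"translation":[-3,-22,0],"twist":[0,0,0],"grip":-0.6},{"translation":[-2,-16,0],"twist":[0,0,0],"grip":-0.6},{"translation":[-1,-10,0],"twist":[0,0,0],"grip":-0.6},{"translation":[0,-5,0],"twist":[0,0,0],"grip":-0.6},{"translation":[0,0,0],"twist":[0,0,0],"grip":-0.6},{"translation":[0,0,0],"twist":[0,0,0],"grip":-0.6},{"translation":[0,0,0],"twist":[0,0,0],"grip":-0.6},{"translation":[0,0,0],"twist":[0,0,0],"grip":-0.6}]' 20
python3 - <<'E'
from h import *
to(.43,-.0295,.278,84.4);lev()
E
```

```text
t: 18.35
tool_pos: [0.42, 0.0731, 0.2985]
orientation: [-0.167, -3.123, 0.015]
force: [0.4, 0.1, -1.1]
opening: 0.0299
t: 19.35
tool_pos: [0.4142, -0.0415, 0.2947]
orientation: [-0.181, -3.115, 0.016]
force: [0.1, 0.3, -2.8]
opening: 0.0297
t 19.35 tcp [ 0.4142 -0.0415  0.2947] yaw 83.35 zax [-0.022 -0.009 -1.   ] F [ 0.1  0.3 -2.8] open 0.0297 q6 -1.67
delta [-14.6  14.   16.3] twz -0.018
level twist xy [-0.012 -0.021]
```

```bash
python3 -m pendant '[{"translation":[-5,5,0],"twist":[-0.012,-0.021,-0.015],"grip":-0.6},{"translation":[-5,5,0],"twist":[0,0,0],"grip":-0.6},{"translation":[-2,4,0],"twist":[0,0,0],"grip":-0.6},{"translation":[0,0,0],"twist":[0,0,0],"grip":-0.6},{"translation":[0,0,0],"twist":[0,0,0],"grip":-0.6},{"translation":[0,0,0],"twist":[0,0,0],"grip":-0.6},{"translation":[0,0,0],"twist":[0,0,0],"grip":-0.6},{"translation":[0,0,0],"twist":[0,0,0],"grip":-0.6},{"translation":[0,0,0],"twist":[0,0,0],"grip":-0.6},{"translation":[0,0,0],"twist":[0,0,0],"grip":-0.6}]' 20
python3 - <<'E'
from h import *
to(.43,-.0295,.278,84.4);lev()
z=load('w3'); d=z['d']
for v in (255,262,270,280):
    row=d[v]; near=(row>0)&(row<.2)
    e=np.nonzero(np.diff(near[150:420].astype(int)))[0]+150
    print(v,e,[ (px(z,u if near[u] else u+1,v)).round(4) for u in e])
for n in('scene','wrist'): cap(n,n[0]+'5')
zs=load('s5'); f=210/np.tan(np.radians(float(zs['vertical_fov']))/2)
def proj(z,p):
    c=np.linalg.inv(z['cam_to_world'])@np.r_[p,1]; return (z['cx']+f*c[0]/-c[2], z['cy']-f*c[1]/-c[2])
print(proj(zs,[.4885,-.0304,.2915]),proj(zs,[.43,-.03,.29]))
a=zs['im'][130:240,180:340,::-1]
b=load('w5')['im'][:,:,::-1]
cv2.imwrite('pics/c5.png',np.vstack([cv2.resize(a,(480,330),interpolation=cv2.INTER_CUBIC),cv2.resize(b[:,100:460],(480,260))[:260]]))
E
```

```text
t: 20.35
tool_pos: [0.429, -0.0264, 0.2946]
orientation: [0.153, 3.136, 0.003]
force: [-0.5, 0.0, -0.9]
opening: 0.0297
t 20.35 tcp [ 0.429  -0.0264  0.2946] yaw 84.43 zax [ 0.002  0.002 -1.   ] F [-0.5  0.  -0.9] open 0.0297 q6 -1.66
delta [-1.3 -3.  16.6] twz 0.0
level twist xy [0.002 0.002]
255 [205 236 324 355] [array([0.4181, 0.0064, 0.3938]), array([ 0.4151, -0.0077,  0.3877]), array([ 0.4143, -0.0542,  0.3869]), array([ 0.4174, -0.0683,  0.3939])]
262 [201 236 324 359] [array([0.4185, 0.0066, 0.4023]), array([ 0.411 , -0.0075,  0.3875]), array([ 0.4114, -0.054 ,  0.3892]), array([ 0.4178, -0.0684,  0.4025])]
270 [196 237 323 360 361 364] [array([0.4188, 0.0069, 0.411 ]), array([ 0.4054, -0.0075,  0.3857]), array([ 0.4046, -0.0542,  0.385 ]), array([ 0.4184, -0.0668,  0.4116]), array([ 0.4183, -0.0678,  0.4114]), array([ 0.4185, -0.0686,  0.4119])]
280 [190 234 324 339 340 370] [array([0.4189, 0.0073, 0.4202]), array([ 0.4063, -0.0076,  0.3981]), array([ 0.4023, -0.0539,  0.3918]), array([ 0.4183, -0.056 ,  0.4204]), array([ 0.4189, -0.0566,  0.4213]), array([ 0.4179, -0.0694,  0.4197])]
(np.float64(255.67289783365095), np.float64(149.01291377887617)) (np.float64(267.321035613915), np.float64(139.4434057770713))
```

View pics/c5.png

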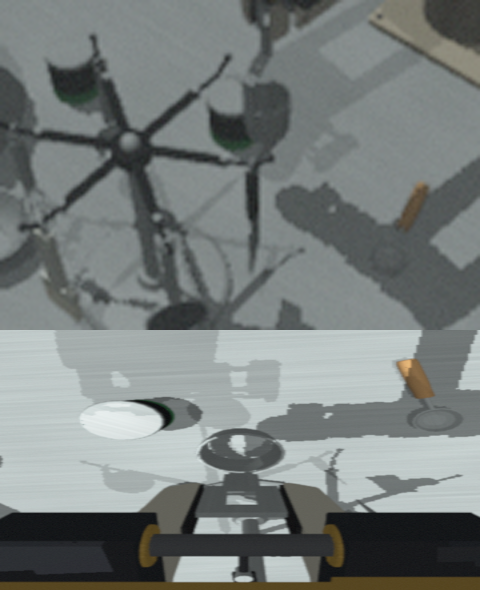

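The wrist part shows the dipper held level between the fingers, and the scene crop shows the bare hook pointing toward the robot. I'll check for dipper tilt from depth.

Run:
```python
from h import *
z=load('w5');W=cloud(z)
m=(abs(W[...,0]-.43)<.08)&(abs(W[...,1]+.028)<.06)
m[:,:200]=False;m[:,380:]=False
for lo,hi in[(.155,.185),(.185,.27),(.30,.34)]:
    q=W[m&(W[...,2]>lo)&(W[...,2]<hi)]
    if len(q):print(lo,len(q),q.mean(0).round(4),q.min(0).round(4),q.max(0).round(4))
top=W[m&(W[...,2]>.325)&(W[...,2]<.34)];
```

```text
0.155 1348 [ 0.4346 -0.0268  0.1699] [ 0.4006 -0.0549  0.155 ] [0.4591 0.0024 0.1802]
0.185 216 [ 0.4278 -0.0259  0.2632] [ 0.4266 -0.0339  0.256 ] [ 0.4289 -0.0181  0.27  ]
0.3 5403 [ 0.4242 -0.0255  0.3225] [ 0.4174 -0.0564  0.3   ] [0.439  0.0057 0.34  ]
```

```bash
python3 -m pendant '[{"translation":[-6,0,4],"twist":[0,0,0],"grip":-0.6},{"translation":[-6,0,5],"twist":[0,0,0],"grip":-0.6},{"translation":[-6,0,4],"twist":[0,0,0],"grip":-0.6},{"translation":[-4,0,2],"twist":[0,0,0],"grip":-0.6},{"translation":[-2,0,1],"twist":[0,0,0],"grip":-0.6},{"translation":[0,0,0],"twist":[0,0,0],"grip":-0.6},{"translation":[0,0,0],"twist":[0,0,0],"grip":-0.6},{"translation":[0,0,0],"twist":[0,0,0],"grip":-0.6},{"translation":[0,0,0],"twist":[0,0,0],"grip":-0.6},{"translation":[0,0,0],"twist":[0,0,0],"grip":-0.6}]' 20
python3 - <<'E'
from h import *
to(.470,-.0292,.276,84.4);lev()
E
```

```text
t: 21.45
tool_pos: [0.4551, -0.029, 0.2767]
orientation: [0.153, 3.137, 0.003]
force: [-0.8, -0.5, -1.4]
opening: 0.0297
t 21.45 tcp [ 0.4551 -0.029   0.2767] yaw 84.43 zax [ 0.001  0.002 -1.   ] F [-0.8 -0.5 -1.4] open 0.0297 q6 -1.65
delta [-14.9   1.2   0.7] twz 0.0
level twist xy [0.002 0.001]
```

```bash
python3 -m pendant '[{"translation":[-4,0.4,0],"twist":[0,0,0],"grip":-0.6},{"translation":[-4,0.4,0],"twist":[0,0,0],"grip":-0.6},{"translation":[-4,0.4,0],"twist":[0,0,0],"grip":-0.6},{"translation":[-4,0,0],"twist":[0,0,0],"grip":-0.6},{"translation":[-3,0,0],"twist":[0,0,0],"grip":-0.6},{"translation":[0,0,0],"twist":[0,0,0],"grip":-0.6},{"translation":[0,0,0],"twist":[0,0,0],"grip":-0.6},{"translation":[0,0,0],"twist":[0,0,0],"grip":-0.6},{"translation":[0,0,0],"twist":[0,0,0],"grip":-0.6},{"translation":[0,0,0],"twist":[0,0,0],"grip":-0.6}]' 20
python3 - <<'E'
from h import *
to(.4885,-.031,.276,84.4);lev()
cap('side','d6');cap('wrist','w6')
z=load('d6');f=210/np.tan(np.radians(float(z['vertical_fov']))/2)
c=np.linalg.inv(z['cam_to_world'])@np.r_[.4885,-.0304,.2915,1];u,v=z['cx']+f*c[0]/-c[2],z['cy']-f*c[1]/-c[2];print(u,v)
E
```

```text
t: 22.45
tool_pos: [0.476, -0.0297, 0.2769]
orientation: [0.153, 3.136, 0.003]
force: [0.4, 0.4, -2.4]
opening: 0.0295
t 22.45 tcp [ 0.476  -0.0297  0.2769] yaw 84.43 zax [ 0.002  0.002 -1.   ] F [ 0.4  0.4 -2.4] open 0.0295 q6 -1.64
delta [-12.6  -0.1   0.9] twz 0.0
level twist xy [0.002 0.001]
332.49033574874295 172.80534517061426
```

```bash
python3 -m pendant '[{"translation":[-2.5,0,0],"twist":[0,0,0],"grip":-0.6},{"translation":[-2.5,0,0],"twist":[0,0,0],"grip":-0.6},{"translation":[-2.5,0,0],"twist":[0,0,0],"grip":-0.6},{"translation":[-2.5,0,0],"twist":[0,0,0],"grip":-0.6},{"translation":[-2,0,0],"twist":[0,0,0],"grip":-0.6},{"translation":[0,0,0],"twist":[0,0,0],"grip":-0.6},{"translation":[0,0,0],"twist":[0,0,0],"grip":-0.6},{"translation":[0,0,0],"twist":[0,0,0],"grip":-0.6},{"translation":[0,0,0],"twist":[0,0,0],"grip":-0.6},{"translation":[0,0,0],"twist":[0,0,0],"grip":-0.6}]' 20
python3 - <<'E'
from h import *
to(.495,-.0317,.274,84.4);lev()
E
```

```text
t: 23.55
tool_pos: [0.489, -0.031, 0.2769]
orientation: [0.153, 3.136, 0.003]
force: [-0.2, -0.4, -1.9]
opening: 0.0297
t 23.55 tcp [ 0.489  -0.031   0.2769] yaw 84.43 zax [ 0.002  0.002 -1.   ] F [-0.2 -0.4 -1.9] open 0.0297 q6 -1.64
delta [-6.  -0.2  2.9] twz 0.0
level twist xy [0.002 0.001]
```

```bash
python3 -m pendant '[{"translation":[-2,0,0.5],"twist":[0,0,0],"grip":-0.6},{"translation":[-2,0,1.5],"twist":[0,0,0],"grip":-0.6},{"translation":[-2,0,2],"twist":[0,0,0],"grip":-0.6},{"translation":[-2,0,2],"twist":[0,0,0],"grip":-0.6},{"translation":[0,0,0],"twist":[0,0,0],"grip":-0.6},{"translation":[0,0,0],"twist":[0,0,0],"grip":-0.6},{"translation":[0,0,0],"twist":[0,0,0],"grip":-0.6},{"translation":[0,0,0],"twist":[0,0,0],"grip":-0.6},{"translation":[0,0,0],"twist":[0,0,0],"grip":-0.6},{"translation":[0,0,0],"twist":[0,0,0],"grip":-0.6}]' 20
python3 - <<'E'
from h import *
to(.508,-.033,.262,84.4);lev()
E
```

```text
t: 24.55
tool_pos: [0.4976, -0.0318, 0.2703]
orientation: [0.153, 3.137, 0.003]
force: [-0.1, 0.2, -2.5]
opening: 0.0298
t 24.55 tcp [ 0.4976 -0.0318  0.2703] yaw 84.42 zax [ 0.001  0.002 -1.   ] F [-0.1  0.2 -2.5] open 0.0298 q6 -1.64
delta [-10.4  -0.2   8.3] twz 0.0
level twist xy [0.002 0.001]
```

```bash
python3 -m pendant '[{"translation":[-2.2,0,1.8],"twist":[0,0,0],"grip":-0.6},{"translation":[-2.2,0,1.8],"twist":[0,0,0],"grip":-0.6},{"translation":[-2,0,1.8],"twist":[0,0,0],"grip":-0.6},{"translation":[-2,0,1.6],"twist":[0,0,0],"grip":-0.6},{"translation":[-2,0,1],"twist":[0,0,0],"grip":-0.6},{"translation":[0,0,0],"twist":[0,0,0],"grip":-0.6},{"translation":[0,0,0],"twist":[0,0,0],"grip":-0.6},{"translation":[0,0,0],"twist":[0,0,0],"grip":-0.6},{"translation":[0,0,0],"twist":[0,0,0],"grip":-0.6},{"translation":[0,0,0],"twist":[0,0,0],"grip":-0.6}]' 20
python3 - <<'E'
from h import *
to(.517,-.0338,.2523,84.4);lev()
E
```

```text
t: 25.55
tool_pos: [0.5089, -0.0329, 0.2615]
orientation: [0.153, 3.137, 0.003]
force: [-0.0, 0.9, -2.7]
opening: 0.0297
t 25.55 tcp [ 0.5089 -0.0329  0.2615] yaw 84.42 zax [ 0.001  0.002 -1.   ] F [-0.   0.9 -2.7] open 0.0297 q6 -1.64
delta [-8.1 -0.1  9.2] twz 0.0
level twist xy [0.002 0.001]
```

```bash
python3 -m pendant '[{"translation":[-2.5,0,0.5],"twist":[0,0,0],"grip":-0.6},{"translation":[-2.5,0,1],"twist":[0,0,0],"grip":-0.6},{"translation":[-2,0,1],"twist":[0,0,0],"grip":-0.6},{"translation":[-1.5,0,1],"twist":[0,0,0],"grip":-0.6},{"translation":[0,0,1],"twist":[0,0,0],"grip":-0.6},{"translation":[0,0,1],"twist":[0,0,0],"grip":-0.6},{"translation":[0,0,1],"twist":[0,0,0],"grip":-0.6},{"translation":[0,0,0],"twist":[0,0,0],"grip":-0.6},{"translation":[0,0,0],"twist":[0,0,0],"grip":-0.6},{"translation":[0,0,0],"twist":[0,0,0],"grip":-0.6}]' 20
python3 - <<'E'
from h import *
to(.517,-.0338,.2523,84.4);lev()
cap('scene','s7');cap('side','d7');cap('wrist','w7')
a=load('s7')['im'][120:240,190:330,::-1];b=load('w7')['im'][200:420,170:390,::-1];c=load('d7')['im'][120:240,260:400,::-1]
r=lambda i:cv2.resize(i,(395,330),interpolation=cv2.INTER_CUBIC)
cv2.imwrite('pics/c7.png',np.hstack([r(a),r(b)]));cv2.imwrite('pics/c7d.png',r(c))
E
```

```text
t: 26.55
tool_pos: [0.5181, -0.0338, 0.2543]
orientation: [0.153, 3.137, 0.003]
force: [-0.4, -0.7, -2.0]
opening: 0.0296
t 26.55 tcp [ 0.5181 -0.0338  0.2543] yaw 84.42 zax [ 0.001  0.002 -1.   ] F [-0.4 -0.7 -2. ] open 0.0296 q6 -1.64
delta [ 1.1 -0.1  2. ] twz 0.0
level twist xy [0.002 0.001]
```

View pics/c7.png

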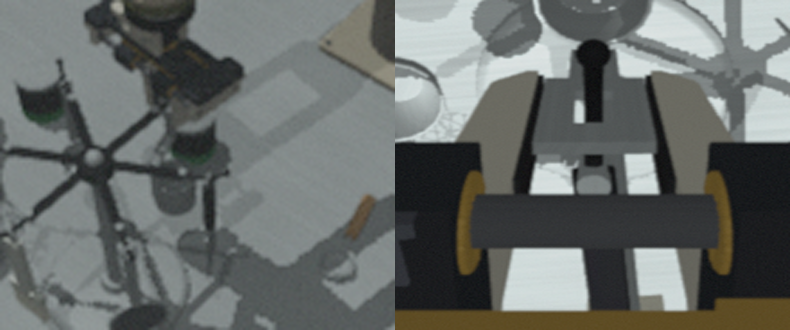

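Right panel: the ball at (592,52) and its wire come through the slot in the plate, centred. Now I'll lower it until the wire takes the weight.

```bash
python3 -m pendant '[{"translation":[0,0,1],"twist":[0,0,0],"grip":-0.6},{"translation":[0,0,1],"twist":[0,0,0],"grip":-0.6},{"translation":[0,0,0],"twist":[0,0,0],"grip":-0.6},{"translation":[0,0,0.7],"twist":[0,0,0],"grip":-0.6},{"translation":[0,0,0],"twist":[0,0,0],"grip":-0.6},{"translation":[0,0,0],"twist":[0,0,0],"grip":-0.6},{"translation":[0,0,0],"twist":[0,0,0],"grip":-0.6},{"translation":[0,0,0],"twist":[0,0,0],"grip":-0.6},{"translation":[0,0,0],"twist":[0,0,0],"grip":-0.6},{"translation":[0,0,0],"twist":[0,0,0],"grip":-0.6}]' 20
python3 - <<'E'
from h import *
to(.517,-.0338,.2523,84.4);lev()
E
```

```text
t: 27.7
tool_pos: [0.5186, -0.0338, 0.253]
orientation: [0.153, 3.135, 0.002]
force: [-1.1, 0.1, 0.3]
opening: 0.0292
t 27.7 tcp [ 0.5186 -0.0338  0.253 ] yaw 84.43 zax [ 0.003  0.001 -1.   ] F [-1.1  0.1  0.3] open 0.0292 q6 -1.64
delta [ 1.6 -0.1  0.7] twz 0.0
level twist xy [0.002 0.003]
```

```bash
python3 -m pendant '[{"translation":[0,0,0],"twist":[0,0,0],"grip":-0.33},{"translation":[0,0,0],"twist":[0,0,0],"grip":-0.3},{"translation":[0,0,0],"twist":[0,0,0],"grip":-0.2},{"translation":[0,0,0],"twist":[0,0,0],"grip":0},{"translation":[0,0,0],"twist":[0,0,0],"grip":0.1},{"translation":[0,0,0],"twist":[0,0,0],"grip":0.1},{"translation":[0,0,0],"twist":[0,0,0],"grip":0.1},{"translation":[0,0,-5],"twist":[0,0,0],"grip":0.1},{"translation":[0,0,-12],"twist":[0,0,0],"grip":0.1},{"translation":[0,0,-20],"twist":[0,0,0],"grip":0.1}]'
python3 -m pendant '[{"translation":[0,0,-20],"twist":[0,0,0],"grip":0.1},{"translation":[0,0,-25],"twist":[0,0,0],"grip":0.1},{"translation":[0,0,-25],"twist":[0,0,0],"grip":0.1},{"translation":[15,0,-20],"twist":[0,0,0],"grip":0.1},{"translation":[25,0,-10],"twist":[0,0,0],"grip":0.1},{"translation":[30,0,0],"twist":[0,0,0],"grip":0.1},{"translation":[30,0,0],"twist":[0,0,0],"grip":0.1},{"translation":[20,0,0],"twist":[0,0,0],"grip":0.1},{"translation":[10,0,0],"twist":[0,0,0],"grip":0.1},{"translation":[0,0,0],"twist":[0,0,0],"grip":0.1}]'
python3 - <<'E'
from h import *
to(.43,-.0338,.38,84.4)
cap('scene','s8');cap('side','d8')
z=load('s8');W=cloud(z)
m=(abs(W[...,0]-.52)<.05)&(abs(W[...,1]+.034)<.045)
for lo,hi in[(.07,.12),(.125,.14),(.14,.22),(.24,.265),(.27,.3)]:
    q=W[m&(W[...,2]>lo)&(W[...,2]<hi)]
    if len(q):print(lo,len(q),q.mean(0).round(4),q.min(0).round(4),q.max(0).round(4))
a=z['im'][110:250,180:340,::-1];c=load('d8')['im'][100:240,250:410,::-1]
r=lambda i:cv2.resize(i,(400,350),interpolation=cv2.INTER_CUBIC)
cv2.imwrite('pics/c8.png',np.hstack([r(a),r(c)]))
E
```

```text
t: 28.7
tool_pos: [0.5172, -0.0337, 0.2887]
orientation: [-0.153, -3.136, -0.003]
force: [-0.3, 0.3, -0.4]
opening: 0.0514
t: 29.7
tool_pos: [0.3843, -0.021, 0.4083]
orientation: [0.152, 3.121, -0.001]
force: [1.0, 0.7, 0.4]
opening: 0.0513
t 29.7 tcp [ 0.3843 -0.021   0.4083] yaw 84.43 zax [ 0.017 -0.001 -1.   ] F [1.  0.7 0.4] open 0.0513 q6 -1.66
delta [-46.3  -8.3  29.1] twz 0.0
0.07 142 [ 0.5191 -0.0255  0.0982] [ 0.4887 -0.059   0.0778] [ 0.5488 -0.0014  0.1199]
0.125 57 [ 0.5188 -0.0277  0.1316] [ 0.4892 -0.0577  0.1255] [ 0.5508 -0.0016  0.139 ]
0.14 72 [ 0.5367 -0.0322  0.1907] [ 0.4922 -0.0414  0.1408] [ 0.5514 -0.0227  0.2196]
0.24 27 [ 0.52   -0.0288  0.2535] [ 0.5155 -0.0445  0.2405] [ 0.5235 -0.0158  0.2624]
0.27 89 [ 0.5296 -0.0311  0.2805] [ 0.4863 -0.0472  0.2703] [ 0.5696 -0.0157  0.2951]
```

View pics/c8.png

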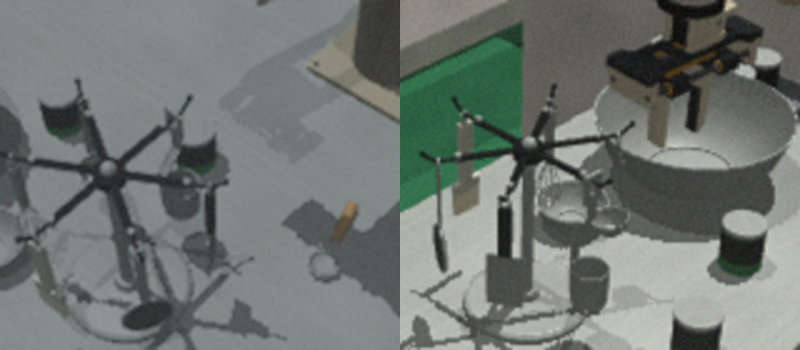

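The dipper hangs from the front hook (cup at (590,285) in the side crop), and its rim height of about 0.134 fits the expected 0.134. I'll wait a second, check that it's at rest and nothing else has moved, and hand in.

```bash
python3 -m pendant '[{"translation":[0,0,0],"twist":[0,0,0],"grip":0.1},{"translation":[0,0,0],"twist":[0,0,0],"grip":0.1},{"translation":[0,0,0],"twist":[0,0,0],"grip":0.1},{"translation":[0,0,0],"twist":[0,0,0],"grip":0.1},{"translation":[0,0,0],"twist":[0,0,0],"grip":0.1},{"translation":[0,0,0],"twist":[0,0,0],"grip":0.1},{"translation":[0,0,0],"twist":[0,0,0],"grip":0.1},{"translation":[0,0,0],"twist":[0,0,0],"grip":0.1},{"translation":[0,0,0],"twist":[0,0,0],"grip":0.1},{"translation":[0,0,0],"twist":[0,0,0],"grip":0.1}]'
python3 - <<'E'
from h import *
cap('scene','s9'); z=load('s9');W=cloud(z);W0=cloud(load('scene0'))
m=(abs(W[...,0]-.52)<.05)&(abs(W[...,1]+.034)<.045)
for lo,hi in[(.07,.12),(.125,.14),(.24,.265)]:
    q=W[m&(W[...,2]>lo)&(W[...,2]<hi)]; print(lo,q.mean(0).round(4),q.max(0).round(4))
for n,(x,y) in dict(tinA=(.874,.077),tinB=(.738,.269),spoon=(.40,.165),spray=(.445,.542)).items():
    for w in(W0,W):
        k=(abs(w[...,0]-x)<.07)&(abs(w[...,1]-y)<.07)&(w[...,2]>.008)&(w[...,2]<.2); print(n,w[k].mean(0).round(3),k.sum())
P=W[(W[...,2]>.272)&(W[...,2]<.284)][:,:2]; d=P-[.6375,-.0359]; r=np.hypot(*d.T); k=(r>.04)&(r<.095)
t=(np.arctan2(d[k,1],d[k,0])+np.pi/6)%(np.pi/3)-np.pi/6; t=t[abs(t)<.25]; print('star deg',np.degrees(np.median(t)))
print(robot.close_job())
E
```

```text
t: 30.8
tool_pos: [0.3868, -0.0213, 0.4066]
orientation: [0.152, 3.126, 0.0]
force: [0.1, -0.2, -0.0]
opening: 0.0514
0.07 [ 0.5195 -0.0252  0.097 ] [ 0.5498 -0.0025  0.1198]
0.125 [ 0.5161 -0.0277  0.1315] [ 0.5492 -0.0007  0.1384]
0.24 [ 0.5203 -0.0279  0.2536] [ 0.5242 -0.0159  0.2649]
tinA [0.887 0.09  0.051] 480
tinA [0.886 0.091 0.05 ] 487
tinB [0.745 0.272 0.067] 498
tinB [0.744 0.272 0.067] 492
spoon [0.388 0.159 0.014] 115
spoon [0.385 0.159 0.015] 113
spray [0.453 0.542 0.098] 603
spray [0.453 0.543 0.099] 605
star deg -0.6414099964066169
the job is handed in; nothing more can be done
None
```

The dipper is hanging by its slot on the empty hook at the front of the carousel. I handed the job in at about 31 s of the 72 s allowed.

- **Carousel:** I turned the star about -136° with the fingers straddling the empty arm. That arm points straight at the robot's side, about 0.6° off at the last check.
- **Hook:** The wrist camera found it about 0.1 rad askew. I gripped the dipper by the side edges of its head plate and slid the slot over the ball tip along the bent wire. The readings I took between steps showed no push against the hook above about 1 N.
- **Hanging:** I lowered the dipper until the wire carried its weight, let go and backed clear. A second later it was still hanging upright and at rest, with the cup rim at about 0.134 m, as expected.
- **Other objects:** Two of the tins, the spray bottle and the spoon measured within 3 mm of where they started, which is within measurement noise. I did not measure the third tin or the small bowl before and after, but the arm never went near them at table height.

No check failed. One correction was needed: before the grasp the arm had drifted several millimetres after a fast move, so I repositioned it above the dipper before going down.

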